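Feed the steel slugs and hold the sprung gate at half travel

ROBOT

A 6-joint arm with a two-finger parallel gripper is mounted at the origin on the work surface. World frame = base frame: x ahead of the robot, y to its left, z up, the work surface at z = 0. Lengths are in mm, angles in degrees, forces in N, time in s.
With the tool pointing down it reaches from about 350 to 850 mm from the base axis. Payload 8.1 kg.
Tool frame: the origin (TCP) lies midway between the tips of the shut fingers; the grasp point (between the pads) lies 19 mm behind it; z points along the fingers, y is the line along which they close (so a half turn about z gives the same grasp; the last joint's range is limited). The gripper opens to 85 mm and grips with 20 to 120 N. Pads are 22 mm wide; open, the fingers measure 114 mm over their backs; the gripper's body (76 mm by 85 mm) begins 54 mm behind the grasp point. The pads swing forward as they close: fully open they stand 13 mm farther back than shut.
Start: joints at [-78.002, 7.471, 85.268, -0, 87.261, -4.893], TCP at [174.349, -574.115, 231.292] pointing down, gripper open.
Joint ranges: [-169.43, 169.43], [-51.17, 129.36], [1.28, 143.12], [-76.62, 256.62], [0, 156.53], [-152.29, 152.29]. Speed limits (degrees/s): [136.94, 136.94, 159.86, 180, 180, 180].

INTERFACE

Orientations are given as [roll, pitch, yaw] about the fixed x, y, z axes, in that order (R = Rz(yaw) Ry(pitch) Rx(roll)).
In Python, from bench import r gives the robot as it stands. The module is installed in compiled form; this text tells all that it offers.
- The arm moves only by the tool jog_arm, never from a script. Its argument "rows" is a list of rows, each a list of 2 entries, a list of its own where there are three numbers: the shift along the tool's x, y, z in mm, then the turn, a rotation vector about the tool's x, y, z in rad. A call has 1 to 10 rows; each row is the pose to reach, as a shift and turn from the pose commanded when the call began, along the tool's axes at that moment; what a row does not reach only later rows make up. A row lasts 1/10 s, in which the tool goes at most 50 mm and 8.59 degrees, less where a joint would pass 70% of its speed; a pose out of reach is approached as far as the arm can. A call with a gripper value outside its range is refused whole. "grip" is the finger opening in mm, from 0 to 85.4, set as the call begins (left out, the last holds). The fingers move at their own pace and stop on an object; "force" is the grip in N (left out, the last holds). Time passes only in rows, so rows that repeat a pose let the fingers close. It gives the time, the measured TCP pose, the force, the opening and the grip force at its end, in the units of the state.
- r.sense(): the state, without advancing time (a new reading comes with each control period).
- r.snapshot(name): name is "side" or "top"; returns (picture, depth): 420x560x3 uint8, blue, green, red; 420x560 float32, mm along the optical axis (not along the pixel's ray), 0 where there is no reading.
- r.camera_params(name): a dict with "fx", "fy", "cx", "cy" (pixels), "pose" (4x4, takes a point from camera to world coordinates). Camera axes: x right, y down, z forward; pixel columns grow to the right and rows downward; lengths in mm; the calibration is good to about 2 mm. A picture is of the moment at which its call begins. camera_params takes no time and is no camera call.
- r.hand_in(): hands the job in; it is judged then, once.
The state is a dict: "time": time; "joint_pos": joint angles; "qd": joint speeds; "joint_efforts": joint torques, N m; "tool_pos": TCP position; "tcp_rot": TCP orientation; "ft_force": force on the tool from outside, world axes, zero at the start; "wrist_torque": the same for the moment, N m; "finger_gap": finger opening in mm; "grip_force": force on a finger pad.
Only numpy, scipy, OpenCV 4.12 (cv2) and the standard library are available. Lean on these libraries where they do the work, as an engineer would, in place of code of your own. Each camera call takes 0.05 s, during which the arm holds its last target. There are 200 camera calls.

TASK

Tip the hinged tray by its bar so that all four steel slugs slide into the chute behind the shut gate, and bring the tray back down flat. Then pull the sprung gate by its upright tab to half of its travel, where its window lines up with the chute, so that the slugs run through into the catch pan, and finish while still holding the gate there: do not let go. Do not knock over or shift the other things on the bench.

Things in the scene. Friction and masses are not known exactly. Their poses are not given: they have to be found in the camera images.
- feeder: Fixed specimen feeder, base plate 140 x 430 x 12 mm. Origin: table level, its middle. +y: from chute to tray (slugs run to -y); gate moves along x; z up. In its frame, mm: hinge y 90; chute down at 32 deg to y -55, 54 wide inside, side walls to x +-33, tops z 118 at the foot, 195 near the hinge; gate y -60; pan y -75 to -210, rim z 57; gate rail x -200 to 170, top z 30. Place and yaw vary.
- tray (a joint): Tilt of the tray, rad: 0 = flat on its posts, grows as the bar end is lifted, stop at 1.15. Falls back by its weight (lifting takes about 2 N at the bar). Slugs slide off beyond about 0.4 (slippery steel, friction about 0.2). Steel trough 50 wide, 108 long, 34 deep mm, open at the hinge end.
- tray_hinge (a point): Point on the tray's hinge axis (the feeder's x axis direction), middle of the tray, 165 mm above the table. The tray extends to the feeder's +y from it.
- tray_handle (a point): Middle of the round lifting bar of the tray, 10 mm thick, 70 mm long along the feeder's x. Tray flat: 183 mm above the table, 155 mm from the hinge in +y and 18 mm above it, 47 mm beyond the tray's end wall. Moves on a 156 mm circle about tray_hinge. Take it from above, fingers closing along the feeder's y; it may turn in the fingers.
- gate (a joint): Travel of the sprung aluminium gate plate, m: 0 = shut, 0.108 = far stop (shut again); half = 0.054, where its 54 mm window stands in front of the chute. Grows as the tab is pulled along the feeder's -x. The spring pulls it shut: about 4 N at 0, rising 120 N/m to 10.5 N at half, 17 N at the stop. Shuts by itself when let go.
- tab_grip (a point): Point to grip the gate's upright black tab (12 mm along the feeder's x, 24 mm along y, 56 mm tall, from 66 to 122 mm above the table), on the tab's axis, 102 mm above the table. Gate shut: at x -78, y -60 mm in the feeder frame, 39 mm clear of the chute's wall. Moves with the gate. Take it from above, fingers closing along the feeder's x.
- chute_foot (a point): Middle of the lower edge of the chute floor, just behind the gate, 50 mm above the table.
- catch_pan (a point): Centre of the catch pan's floor, 12 mm above the table; inside of the pan 128 mm along the feeder's x, 127 mm along y; walls 45 mm above this floor on three sides, 26 mm under the chute.
- slug0: One of four loose steel slugs, cylinder 20 mm diameter, 18 mm tall, about 44 g; origin: centre of one end face (underside at the start). At the start it stands in the tray, floor 169 mm above the table.
- slug1: One of four loose steel slugs, cylinder 20 mm diameter, 18 mm tall, about 44 g; origin: centre of one end face (underside at the start). At the start it stands in the tray, floor 169 mm above the table.
- slug2: One of four loose steel slugs, cylinder 20 mm diameter, 18 mm tall, about 44 g; origin: centre of one end face (underside at the start). At the start it stands in the tray, floor 169 mm above the table.
- slug3: One of four loose steel slugs, cylinder 20 mm diameter, 18 mm tall, about 44 g; origin: centre of one end face (underside at the start). At the start it stands in the tray, floor 169 mm above the table.
- bottle: Bystander: amber glass bottle, 48 mm diameter, 120 mm tall, standing on the table on the robot's side of the feeder. Origin: centre of its underside.
- dish: Bystander: glass bowl, 90 mm diameter, 22 mm tall, on the robot's side of the feeder beside the gate rail. Origin: centre of its underside.
- mount: Bystander: black plastic specimen mount, 30 mm diameter, 20 mm tall, on the table on the feeder's +x side. Origin: centre of its underside.
- objective: Bystander: aluminium microscope objective, 32 mm diameter, 52 mm tall, standing on the table on the robot's side of the catch pan. Origin: centre of its underside.
- screwdriver: Bystander: screwdriver, 160 mm long, lying on the table on the robot's left, nearer to the robot than the tray. Origin: its middle, on the table.

How it is judged:
By the outcome, as a careful person would: the job done as asked, in the order asked, and still so for the second after the job is handed in, while the arm keeps its last pose, push and grip.
It also fails if it takes over 51 s, if anything falls off the work surface, if the arm or the gripper's body presses on something with over 40 N, if the wrist force passes 120 N, or if a joint passes its speed limit or range.

## Working session

There is one attempt and no reset: what is moved stays moved. The work goes in short steps, Python scripts to look and compute and a tool call to move; the robot and the scene stay as the last step left them, time stands still between calls to the robot, and variables do not carry over. Pictures are saved under pics/ and viewed, at most 10 in all, crops included, and the job is handed in when it is done.

Besides the shell and the picture viewer there is one more tool, called after "Emit:" by a JSON object that holds its "op" and its "data". jog_arm: Moves the arm, as the interface text tells. Its arguments: {"type":"object","properties":{"rows":{"type":"array"},"grip":{"type":"number"},"force":{"type":"number"}},"required":["rows"]}

```bash
mkdir -p pics; python3 - <<'E'
from bench import r
import cv2,numpy as np
for n in("top","side"):
    p,d=r.snapshot(n); np.savez(n+"0.npz",p=p,d=d); cv2.imwrite(f"pics/{n}0.png",p)
    c=r.camera_params(n); print(n,c["fx"],c["cx"],c["cy"],np.round(c["pose"],3).tolist())
s=r.sense(); print(s["time"],s["tool_pos"],s["tcp_rot"],s["ft_force"],s["finger_gap"])
E
```

```text
top 480.83570382054864 278.1756677470222 204.20216865116296 [[-0.008, -0.981, 0.194, 338.984], [-1.0, 0.01, 0.009, -13.384], [-0.011, -0.194, -0.981, 999.077], [0.0, 0.0, 0.0, 1.0]]
side 538.4238364112499 276.5088625059226 214.4207705541992 [[0.965, -0.175, 0.193, 321.673], [-0.261, -0.642, 0.721, -711.409], [-0.002, -0.746, -0.666, 807.409], [0.0, 0.0, 0.0, 1.0]]
0.1 [ 174.23327516 -573.64702005  230.34371719] [-1.79906127e+02 -8.75040384e-03  1.68888869e+01] [ 0.1183882  -0.06799814 -0.53357139] 85.63559353407175
```

View pics/top0.png

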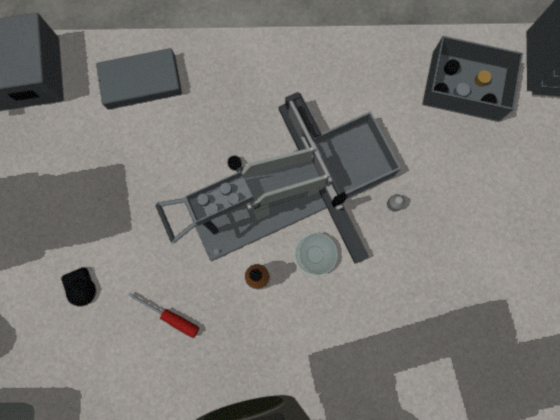

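View pics/side0.png

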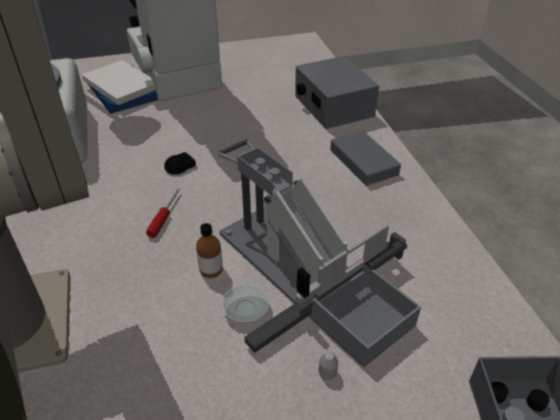

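The top view shows the bar at about (167,222), the tab at about (339,199), and the pan around (357,155). The bottle is at (257,275), the dish at (317,254), and the rail runs from (290,100) to (362,258). I'll measure these from depth and rays.

```bash
cat > h.py <<'E'
import numpy as np,cv2
from bench import r
def cloud(n,d):
    c=r.camera_params(n); v,u=np.indices(d.shape)
    P=np.stack([(u-c["cx"])/c["fx"]*d,(v-c["cy"])/c["fy"]*d,d],-1)
    T=c["pose"]; return P@T[:3,:3].T+T[:3,3]
def ray(n,uv,z):
    c=r.camera_params(n);T=c["pose"]
    k=T[:3,:3]@np.array([(uv[0]-c["cx"])/c["fx"],(uv[1]-c["cy"])/c["fy"],1])
    return T[:3,3]+k*(z-T[2,3])/k[2]
def proj(n,p):
    c=r.camera_params(n);T=c["pose"];q=T[:3,:3].T@(np.asarray(p)-T[:3,3])
    return np.array([c["cx"]+c["fx"]*q[0]/q[2],c["cy"]+c["fy"]*q[1]/q[2]])
E
python3 - <<'E'
from h import *
a=np.load("top0.npz");p,d=a["p"],a["d"];X=cloud("top",d);z=X[...,2]
def box(u0,u1,v0,v1):
    m=np.zeros(z.shape,bool);m[v0:v1,u0:u1]=1;return m&(d>0)
m=box(140,200,190,250)&(z>165)&(z<195)
print("bar/arms n",m.sum())
for (c,s,an) in [cv2.minAreaRect(X[m][:,:2].astype(np.float32))]: print(c,s,an)
b=box(150,190,195,250)&(z>165)
# bar pixel outline
v,u=np.nonzero(b); 
for row in range(198,246,4):
    k=u[v==row]; print(row,k.min() if len(k) else None, np.round(X[row,k.min()],0) if len(k) else None)
g=p.max(2)
t=box(325,352,185,212)&(g<40)
n,l,st,ce=cv2.connectedComponentsWithStats(t.astype(np.uint8));
for i in range(1,n):
    if st[i,4]>10: print("dark",st[i],ce[i],np.median(z[l==i]),"at122",ray("top",ce[i],122))
t=box(325,352,185,212)&(z>108)&(z<132);print("tab top n",t.sum(),X[t].mean(0))
# rail
m=box(270,380,80,270)&(z>22)&(z<38); 
print("rail",cv2.minAreaRect(X[m][:,:2].astype(np.float32)))
m=box(325,410,105,200)&(z>48)&(z<64)
print("panrim",m.sum(),cv2.minAreaRect(X[m][:,:2].astype(np.float32)))
big=lambda f,n:(cv2.imwrite(f,cv2.resize(n,None,fx=5,fy=5,interpolation=cv2.INTER_CUBIC)))
cv2.imwrite("pics/crop0.png",np.hstack([cv2.resize(np.clip(p[190:250,150:200].astype(int)*2,0,255).astype(np.uint8),(400,480),interpolation=1),cv2.resize(np.clip(p[175:223,320:360].astype(int)*2,0,255).astype(np.uint8),(400,480),interpolation=1)]))
E
```

```text
bar/arms n 724
(476.2610168457031, 160.17901611328125) (75.71943664550781, 78.51634216308594) 13.104448318481445
198 183 [513. 159. 185.]
202 160 [506. 199. 184.]
206 156 [498. 205. 187.]
210 157 [492. 204. 184.]
214 159 [484. 199. 187.]
218 161 [478. 196. 186.]
222 163 [470. 191. 188.]
226 164 [463. 190. 187.]
230 166 [456. 186. 187.]
234 168 [449. 182. 188.]
238 169 [443. 180. 187.]
242 171 [436. 178. 182.]
dark [331 192  17  15 129] [338.82170543 199.13178295] 120.01889455296157 at122 [ 520.61135529 -118.27934866  122.        ]
tab top n 96 [ 524.00650749 -120.84258483  120.57086752]
rail ((579.9459228515625, -124.21101379394531), (357.24298095703125, 203.79647827148438), 5.034872055053711)
panrim 565 ((626.3453979492188, -177.21694946289062), (155.7158660888672, 184.22775268554688), 89.40614318847656)
```

View pics/crop0.png

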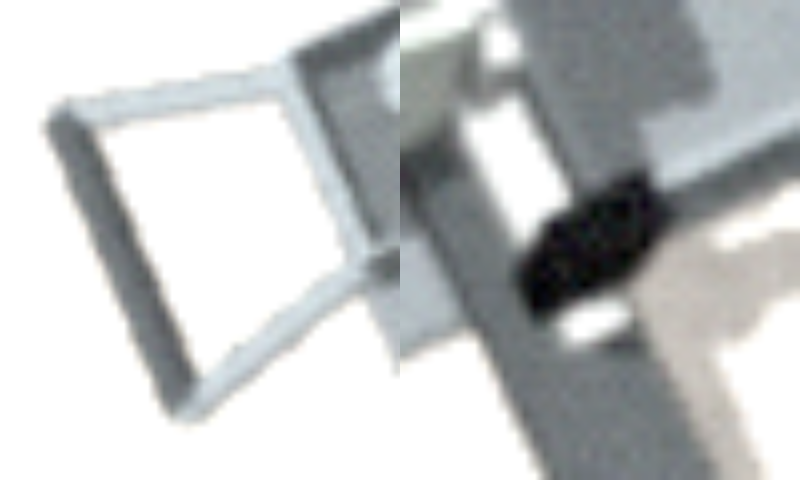

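The crop shows the bar running from about (157.5,204.4) to (173.1,241.3) in full-image pixels. The black tab blob spans about (335,192) to (353,214), with its top face at the upper right.

```bash
python3 - <<'E'
from h import *
a=np.load("top0.npz");p,d=a["p"],a["d"];X=cloud("top",d);z=X[...,2]
A=ray("top",(157.7,204.6),183);B=ray("top",(173.0,241),183);H=(A+B)/2;print("bar",A,B,H,np.linalg.norm(A-B))
e=A-B;print("yaw from bar",np.degrees(np.arctan2(e[1],e[0])))
g=p.max(2);dk=np.zeros(z.shape,bool);dk[185:215,325:355]=g[185:215,325:355]<45
t=dk&(z>116)&(z<127);Q=X[t];rect=cv2.minAreaRect(Q[:,:2].astype(np.float32));print("tabtop top cam",t.sum(),Q.mean(0),rect)
b=np.load("side0.npz");ps,ds=b["p"],b["d"];Y=cloud("side",ds);zz=Y[...,2]
w=(ps.max(2)<45)&(zz>62)&(zz<127)&(np.hypot(Y[...,0]-522,Y[...,1]+119)<40)
print("side tab",w.sum(),Y[w].mean(0),cv2.minAreaRect(Y[w][:,:2].astype(np.float32)))
w2=w&(zz>117);print("side top",w2.sum(),Y[w2].mean(0),cv2.minAreaRect(Y[w2][:,:2].astype(np.float32)) if w2.sum()>3 else 0)
w=(zz>165)&(zz<200)&(Y[...,1]>150)&(np.hypot(Y[...,0]-H[0],Y[...,1]-H[1])<45);print("side bar",Y[w].mean(0),cv2.minAreaRect(Y[w][:,:2].astype(np.float32)))
for T in(Q.mean(0)[:2],):
    v=H[:2]-T; yaw=np.degrees(np.arctan2(v[1],v[0])-np.arctan2(305,78));print("yaw bar-tab",yaw,np.linalg.norm(v),np.hypot(305,78))
for yaw in(yaw,):
    c,s=np.cos(np.radians(yaw)),np.sin(np.radians(yaw));R=np.array([[c,-s],[s,c]])
    O=(H[:2]-R@[0,245]+T-R@[-78,-60])/2;print("O",O)
    for n,f,h in(("hinge",(0,90),165),("bar",(0,245),183),("tab",(-78,-60),122),("foot",(0,-55),50),("railend",(-200,-60),30),("rail+",(170,-60),30)):
        q=[*(O+R@f),h];print(n,np.round(q,1),np.round(proj("top",q),1),np.round(proj("side",q),1))
s=r.sense();print(s["tcp_rot"],s["tool_pos"])
E
```

```text
bar [501.65362753 203.0652114  183.        ] [437.97185932 174.30690318 183.        ] [469.81274342 188.68605729 183.        ] 69.8742291129644
yaw from bar 24.303652492236772
tabtop top cam 78 [ 524.30814971 -121.08004225  121.7168223 ] ((524.7781982421875, -121.84862518310547), (11.074460983276367, 24.376049041748047), 25.27167320251465)
side tab 315 [ 524.90304267 -127.38940226  100.01084192] ((526.229736328125, -124.16876220703125), (12.525415420532227, 25.906906127929688), 27.22752571105957)
side top 83 [ 525.90569383 -124.71613419  120.27432034] ((526.0538940429688, -123.85102081298828), (12.419953346252441, 23.846378326416016), 26.68224334716797)
side bar [472.16731229 179.40883587 184.43255706] ((477.0123291015625, 173.28814697265625), (75.07917785644531, 38.80055236816406), 25.062685012817383)
yaw bar-tab 24.32285779459318 314.5231084263591 314.8158191705112
O [570.69747687 -34.42336398]
hinge [533.6  47.6 165. ] [248.1 188. ] [280.8 190.5]
bar [469.8 188.8 183. ] [165.2 222.7] [232.  146.4]
tab [ 524.3 -121.2  122. ] [340.3 197.2] [301.7 271.2]
foot [593.4 -84.5  50. ] [317.1 171.6] [330.1 275.9]
railend [ 413.2 -171.5   30. ] [362.  260.7] [246.8 341.1]
rail+ [750.3 -19.1  30. ] [284.1 103.4] [391.5 244.1]
[-1.79906127e+02 -8.75040384e-03  1.68888869e+01] [ 174.23327516 -573.64702005  230.34371719]
```

Both views agree: yaw is about 24.5°, the bar is at about (470,188,183), and the tab is at about (525,-122).

```bash
cat > go.py <<'E'
import sys,numpy as np
from bench import r
from scipy.spatial.transform import Rotation as Ro
def go(x,y,z,yaw):
    s=r.sense();R=Ro.from_euler("xyz",s["tcp_rot"],degrees=True);G=Ro.from_euler("xyz",[180,0,yaw],degrees=True)
    print(round(s["time"],2),np.round(s["tool_pos"],1),np.round(s["tcp_rot"],2),"F",np.round(s["ft_force"],1),"gap",round(s["finger_gap"],1),s["grip_force"])
    print("shift",np.round(R.inv().apply(np.array([x,y,z])-s["tool_pos"]),1),"turn",np.round((R.inv()*G).as_rotvec(),4), "j",np.round(s["joint_pos"],1))
if __name__=="__main__": go(*map(float,sys.argv[1:]))
E
python3 go.py 470 188 260 24.5
```

```text
0.1 [ 174.2 -573.6  230.3] [-1.7991e+02 -1.0000e-02  1.6890e+01] F [ 0.1 -0.1 -0.5] gap 85.6 0.0
shift [ 504.3 -642.9  -28.5] turn [-0.0016 -0.0003 -0.1328] j [-78.    7.5  85.3   0.   87.3  -4.9]
```

Emit:
{"op": "jog_arm", "data": {"rows": [[[504, -643, -29], [0, 0, -0.133]], [[504, -643, -29], [0, 0, -0.133]], [[504, -643, -29], [0, 0, -0.133]], [[504, -643, -29], [0, 0, -0.133]], [[504, -643, -29], [0, 0, -0.133]], [[504, -643, -29], [0, 0, -0.133]], [[504, -643, -29], [0, 0, -0.133]], [[504, -643, -29], [0, 0, -0.133]], [[504, -643, -29], [0, 0, -0.133]], [[504, -643, -29], [0, 0, -0.133]]], "grip": 40}}

```text
time: 1.1
tool_pos: [355.1, -106.3, 249.0]
tcp_rot: [180.0, -0.0, 24.5]
ft_force: [0.7, 0.3, -0.1]
finger_gap: 40.1
grip_force: 0.0
```

```bash
python3 go.py 470 188 260 24.5
```

```text
1.1 [ 355.1 -106.3  249. ] [ 1.7998e+02 -2.0000e-02  2.4480e+01] F [ 0.7  0.3 -0.1] gap 40.1 0.0
shift [ 226.6 -220.2  -11. ] turn [ 0.0004 -0.0003 -0.0003] j [-24.6 -30.9 116.7  -0.   94.2  40.9]
```

Emit:
{"op": "jog_arm", "data": {"rows": [[[227, -220, -11], [0, 0, 0]], [[227, -220, -11], [0, 0, 0]], [[227, -220, -11], [0, 0, 0]], [[227, -220, -11], [0, 0, 0]], [[227, -220, -11], [0, 0, 0]], [[227, -220, -11], [0, 0, 0]], [[227, -220, -11], [0, 0, 0]], [[227, -220, -11], [0, 0, 0]], [[227, -220, -11], [0, 0, 0]], [[227, -220, -11], [0, 0, 0]]]}}

```text
time: 2.1
tool_pos: [470.0, 185.0, 259.8]
tcp_rot: [180.0, 0.0, 24.5]
ft_force: [-0.7, -0.3, 0.4]
finger_gap: 40.2
grip_force: 0.0
```

```bash
python3 go.py 470 188 163 24.5; python3 - <<'E'
from h import *
p,d=r.snapshot("top");cv2.imwrite("pics/a.png",cv2.resize(p[130:280,100:300],(800,600)))
E
```

```text
2.1 [470.  185.  259.8] [1.7998e+02 3.0000e-02 2.4450e+01] F [-0.7 -0.3  0.4] gap 40.2 0.0
shift [ 1.3 -2.7 96.8] turn [ 0.0003  0.0006 -0.0008] j [15.7 -7.9 97.7 -0.  90.3 81.2]
```

View pics/a.png

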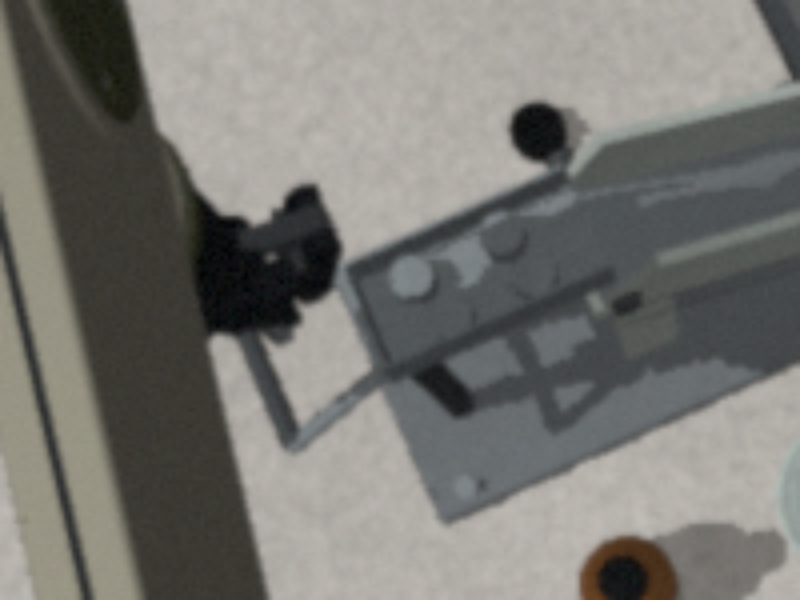

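The gripper is over the bar, with the bar emerging below it at about (265,390) in the crop. The two visible slugs are still in the tray. Next I descend and close.

Emit:
{"op": "jog_arm", "data": {"rows": [[[1, -3, 35], [0, 0, 0]], [[1, -3, 65], [0, 0, 0]], [[1, -3, 85], [0, 0, 0]], [[1, -3, 97], [0, 0, 0]], [[1, -3, 97], [0, 0, 0]], [[1, -3, 97], [0, 0, 0]]]}}

```text
time: 2.75
tool_pos: [470.5, 188.9, 164.1]
tcp_rot: [180.0, -0.1, 24.5]
ft_force: [0.8, 0.1, 0.5]
finger_gap: 40.0
grip_force: 0.0
```

Emit:
{"op": "jog_arm", "data": {"rows": [[[0, 0, 0], [0, 0, 0]], [[0, 0, 0], [0, 0, 0]], [[0, 0, 0], [0, 0, 0]], [[0, 0, 0], [0, 0, 0]], [[0, 0, 0], [0, 0, 0]]], "grip": 0, "force": 30}}

```text
time: 3.25
tool_pos: [471.3, 188.6, 164.6]
tcp_rot: [179.9, -0.1, 24.5]
ft_force: [1.7, -5.4, 3.0]
finger_gap: 8.8
grip_force: 29.4
```

```bash
python3 go.py 470 188 163 24.5; python3 -c "
import numpy as np
for t in np.arange(.1,.9,.1):
    a=t+.1156;print(round(t,2),156*(np.cos(.1156)-np.cos(a)),156*(np.sin(a)-np.sin(.1156)))"
```

```text
3.25 [471.3 188.6 164.6] [ 1.7988e+02 -1.4000e-01  2.4490e+01] F [ 1.7 -5.4  3. ] gap 8.8 29.427649676799774
shift [-1.4  0.   1.6] turn [ 0.0021 -0.0024 -0.0002] j [ 1.610e+01 -4.700e+00  1.047e+02 -1.000e-01  7.990e+01  8.160e+01]
0.1 2.5704974244203145 15.38017589557995
0.2 6.66360857683992 30.426893434028926
0.3 12.238436443626465 44.989810787486306
0.4 19.23927918752814 58.9234200996168
0.5 27.596186702018787 72.08850135201244
0.6 37.22565952963998 84.35351340459663
0.7 48.03148316097863 95.59590831121386
0.8 59.90568937824081 105.7033557781989
```

Emit:
{"op": "jog_arm", "data": {"rows": [[[0, 1, -8], [0, 0, 0]], [[0, 2.6, -15.4], [0, 0, 0]], [[0, 4.4, -23], [0, 0, 0]], [[0, 6.7, -30.4], [0, 0, 0]], [[0, 9.2, -38], [0, 0, 0]], [[0, 12.2, -45], [0, 0, 0]]]}}

```text
time: 3.85
tool_pos: [475.9, 178.1, 208.9]
tcp_rot: [180.0, -0.1, 24.5]
ft_force: [4.8, 0.0, -2.2]
finger_gap: 8.9
grip_force: 29.2
```

```bash
python3 go.py 470 188 163 24.5; python3 - <<'E'
from h import *
p,d=r.snapshot("side");cv2.imwrite("pics/b.png",cv2.resize(p[80:305,180:480],(800,600)))
E
```

```text
3.85 [475.9 178.1 208.9] [ 1.7998e+02 -1.1000e-01  2.4510e+01] F [ 4.8  0.  -2.2] gap 8.9 29.189054667949677
shift [ -1.3 -11.4  45.9] turn [ 0.0004 -0.0019  0.0001] j [ 14.7  -6.3 101.5  -0.   84.7  80.2]
```

View pics/b.png

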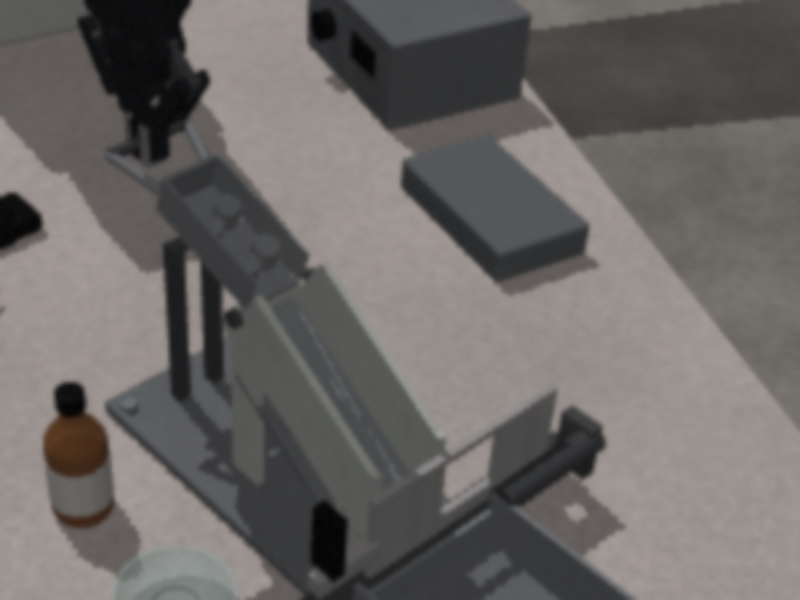

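The bar is held and the tray is at about 0.3 rad, with the slugs visible at about (230,205) and (265,248) in the crop. The gripper is at the bar at about (150,140). I'll continue to 0.8 rad and hold there.

Emit:
{"op": "jog_arm", "data": {"rows": [[[0, 3.5, -7], [0, 0, 0]], [[0, 7, -14], [0, 0, 0]], [[0, 11, -20.5], [0, 0, 0]], [[0, 15.4, -27], [0, 0, 0]], [[0, 20, -33.3], [0, 0, 0]], [[0, 25, -39.4], [0, 0, 0]], [[0, 30.3, -45], [0, 0, 0]], [[0, 35.8, -50.6], [0, 0, 0]], [[0, 41.6, -55.8], [0, 0, 0]], [[0, 47.7, -60.7], [0, 0, 0]]]}}

```text
time: 4.9
tool_pos: [494.9, 136.2, 270.2]
tcp_rot: [-179.9, -0.1, 24.6]
ft_force: [-1.0, 6.1, 4.3]
finger_gap: 8.9
grip_force: 30.1
```

Emit:
{"op": "jog_arm", "data": {"rows": [[[0, 0, 0], [0, 0, 0]], [[0, 0, 0], [0, 0, 0]], [[0, 0, 0], [0, 0, 0]], [[0, 0, 0], [0, 0, 0]], [[0, 0, 0], [0, 0, 0]], [[0, 0, 0], [0, 0, 0]], [[0, 0, 0], [0, 0, 0]], [[0, 0, 0], [0, 0, 0]], [[0, 0, 0], [0, 0, 0]], [[0, 0, 0], [0, 0, 0]]]}}

```text
time: 5.9
tool_pos: [494.9, 136.3, 270.0]
tcp_rot: [-179.9, -0.1, 24.6]
ft_force: [-0.5, 6.2, 6.1]
finger_gap: 8.9
grip_force: 30.4
```

```bash
python3 go.py 470 188 163 24.5; python3 - <<'E'
from h import *
p,d=r.snapshot("side");q,d=r.snapshot("top")
cv2.imwrite("pics/c.png",np.hstack([cv2.resize(p[80:305,250:400],(400,600)),cv2.resize(q[120:255,230:320],(400,600))]))
E
```

```text
5.9 [494.9 136.3 270. ] [-1.799e+02 -1.400e-01  2.458e+01] F [-0.5  6.2  6.1] gap 8.9 30.36117374897003
shift [ -1.4 -57.2 107.1] turn [-0.0018 -0.0024  0.0014] j [ 9.6 -6.9 95.7  0.1 91.1 75. ]
```

View pics/c.png

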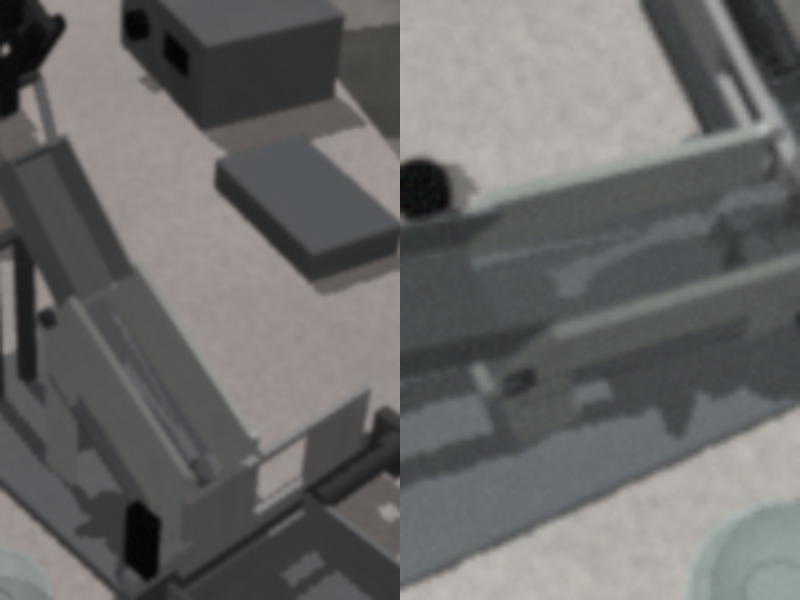

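The tray is empty. The slugs have run to the chute foot, at about (205,465) in the left crop, behind the shut gate. Now I lower the tray along the same arc.

Emit:
{"op": "jog_arm", "data": {"rows": [[[0, -11.9, 10.1], [0, 0, 0]], [[0, -22.7, 21.3], [0, 0, 0]], [[0, -32.3, 33.6], [0, 0, 0]], [[0, -36.7, 40], [0, 0, 0]], [[0, -40.7, 46.8], [0, 0, 0]], [[0, -44.4, 53.6], [0, 0, 0]], [[0, -47.7, 60.7], [0, 0, 0]], [[0, -50.7, 67.8], [0, 0, 0]], [[0, -53.2, 75.3], [0, 0, 0]]]}}

```text
time: 6.9
tool_pos: [472.6, 183.1, 192.6]
tcp_rot: [180.0, 0.0, 24.5]
ft_force: [3.4, 1.6, -0.0]
finger_gap: 8.7
grip_force: 29.8
```

Emit:
{"op": "jog_arm", "data": {"rows": [[[0, -2.3, 7.4], [0, 0, 0]], [[0, -4.1, 15], [0, 0, 0]], [[0, -5.5, 22], [0, 0, 0]], [[0, -6.3, 27], [0, 0, 0]], [[0, -6.6, 30.4], [0, 0, 0]], [[0, -6.6, 30.4], [0, 0, 0]], [[0, -6.6, 30.4], [0, 0, 0]]]}}

```text
time: 7.6
tool_pos: [471.2, 188.5, 165.1]
tcp_rot: [179.9, -0.1, 24.5]
ft_force: [-1.2, -5.9, 13.1]
finger_gap: 8.6
grip_force: 31.8
```

```bash
python3 go.py 470 188 163 24.5
```

```text
7.6 [471.2 188.5 165.1] [ 1.7989e+02 -1.4000e-01  2.4480e+01] F [-1.2 -5.9 13.1] gap 8.6 31.761735677719116
shift [-1.3 -0.   2.1] turn [ 0.0019 -0.0024 -0.0003] j [ 1.610e+01 -4.700e+00  1.047e+02 -1.000e-01  7.990e+01  8.160e+01]
```

Emit:
{"op": "jog_arm", "data": {"rows": [[[0, 0, 0], [0, 0, 0]], [[0, 0, 0], [0, 0, 0]], [[0, 0, 0], [0, 0, 0]], [[0, 0, 0], [0, 0, 0]], [[0, 0, 0], [0, 0, 0]]], "grip": 40}}

```text
time: 8.1
tool_pos: [469.7, 189.2, 162.7]
tcp_rot: [-180.0, 0.0, 24.5]
ft_force: [-0.6, 0.8, 0.5]
finger_gap: 40.2
grip_force: 0.0
```

Emit:
{"op": "jog_arm", "data": {"rows": [[[0, 0, -20], [0, 0, 0]], [[0, 0, -50], [0, 0, 0]], [[0, 0, -95], [0, 0, 0]], [[0, 0, -115], [0, 0, 0]], [[0, 0, -115], [0, 0, 0]]]}}

```text
time: 8.6
tool_pos: [471.9, 189.8, 282.5]
tcp_rot: [179.9, -0.4, 24.5]
ft_force: [-0.4, -0.6, 0.3]
finger_gap: 39.7
grip_force: 0.0
```

```bash
python3 go.py 525 -122 230 114.5
```

```text
8.6 [471.9 189.8 282.5] [179.95  -0.4   24.52] F [-0.4 -0.6  0.3] gap 39.7 0.0
shift [-81.4 305.7  52.2] turn [ 0.0062 -0.0048 -1.5705] j [16.1 -8.1 95.5  0.  92.2 81.6]
```

Emit:
{"op": "jog_arm", "data": {"rows": [[[-81, 306, 0], [0, 0, -1.57]], [[-81, 306, 0], [0, 0, -1.57]], [[-81, 306, 0], [0, 0, -1.57]], [[-81, 306, 0], [0, 0, -1.57]], [[-81, 306, 0], [0, 0, -1.57]], [[-81, 306, 0], [0, 0, -1.57]], [[-81, 306, 0], [0, 0, -1.57]], [[-81, 306, 0], [0, 0, -1.57]], [[-81, 306, 0], [0, 0, -1.57]], [[-81, 306, 0], [0, 0, -1.57]]]}}

```text
time: 9.6
tool_pos: [522.6, -123.4, 276.1]
tcp_rot: [-179.9, -0.1, 104.3]
ft_force: [-0.6, 0.8, 0.4]
finger_gap: 39.7
grip_force: 0.0
```

```bash
python3 go.py 525 -122 200 114.5; python3 - <<'E'
from h import *
q,d=r.snapshot("side")
cv2.imwrite("pics/d.png",cv2.resize(q[100:400,180:480],(600,600)))
a=np.load("top0.npz")["d"];X=cloud("top",a);print("bottle",X[275,257],"dish",X[254,317])
E
```

```text
9.6 [ 522.6 -123.4  276.1] [-1.7987e+02 -9.0000e-02  1.0434e+02] F [-0.6  0.8  0.4] gap 39.7 0.0
shift [ 0.6  2.8 76.1] turn [-0.0021 -0.0018 -0.1774] j [-18.8  -3.   91.4   0.   91.8 -33.1]
bottle [382.245802    34.13258876 120.03305187] dish [429.6207943  -83.43623749   6.04605419]
```

View pics/d.png

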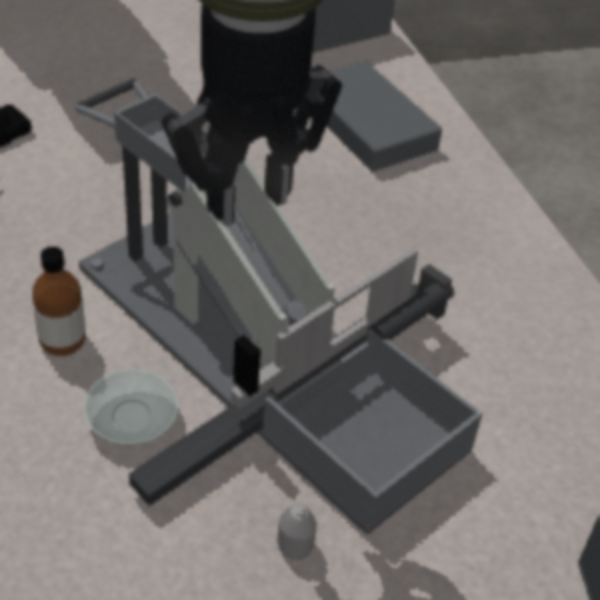

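The tray is flat again and empty, the slugs are at the chute foot, and the tab is at about (247,362) in the crop. Now I descend on it.

Emit:
{"op": "jog_arm", "data": {"rows": [[[0.6, 2.8, 40], [0, 0, -0.175]], [[0.6, 2.8, 76], [0, 0, -0.175]], [[0.6, 2.8, 110], [0, 0, -0.175]], [[0.6, 2.8, 126], [0, 0, -0.175]], [[0.6, 2.8, 136], [0, 0, -0.175]], [[0.6, 2.8, 136], [0, 0, -0.175]], [[0.6, 2.8, 136], [0, 0, -0.175]]]}}

```text
time: 10.35
tool_pos: [526.7, -121.9, 143.5]
tcp_rot: [179.9, 0.1, 114.1]
ft_force: [-0.2, -0.1, -0.8]
finger_gap: 40.1
grip_force: 0.0
```

```bash
python3 go.py 525 -122 83 114.5
```

```text
10.35 [ 526.7 -121.9  143.5] [1.7992e+02 8.0000e-02 1.1405e+02] F [-0.2 -0.1 -0.8] gap 40.1 0.0
shift [ 0.7 -1.7 60.5] turn [ 0.0015  0.0013 -0.0078] j [-18.5   1.6 100.8   0.   77.5 -42.5]
```

Emit:
{"op": "jog_arm", "data": {"rows": [[[0.7, -1.5, 20], [0, 0, -0.008]], [[0.7, -1.5, 38], [0, 0, -0.008]], [[0.7, -1.5, 52], [0, 0, -0.008]], [[0.7, -1.5, 60], [0, 0, -0.008]], [[0.7, -1.5, 60], [0, 0, -0.008]]]}}

```text
time: 10.85
tool_pos: [523.9, -121.5, 81.5]
tcp_rot: [-180.0, -0.0, 114.5]
ft_force: [1.3, 0.1, -0.8]
finger_gap: 39.6
grip_force: 0.0
```

Emit:
{"op": "jog_arm", "data": {"rows": [[[0, 0, 0], [0, 0, 0]], [[0, 0, 0], [0, 0, 0]], [[0, 0, 0], [0, 0, 0]], [[0, 0, 0], [0, 0, 0]], [[0, 0, 0], [0, 0, 0]]], "grip": 0, "force": 60}}

```text
time: 11.35
tool_pos: [525.5, -121.6, 83.3]
tcp_rot: [179.9, 0.1, 114.6]
ft_force: [3.7, 3.2, 5.3]
finger_gap: 12.1
grip_force: 59.9
```

```bash
python3 go.py 525 -122 83 114.5;  python3 - <<'E'
from h import *
p,d=r.snapshot("side")
cv2.imwrite("pics/e.png",cv2.resize(p[170:370,240:440],(600,600)))
E
```

```text
11.35 [ 525.5 -121.6   83.3] [1.7987e+02 9.0000e-02 1.1455e+02] F [3.7 3.2 5.3] gap 12.1 59.880825877189636
shift [-0.1 -0.6  0.3] turn [0.0023 0.0015 0.0009] j [-18.5   5.  103.9   0.   70.9 -43.1]
```

View pics/e.png

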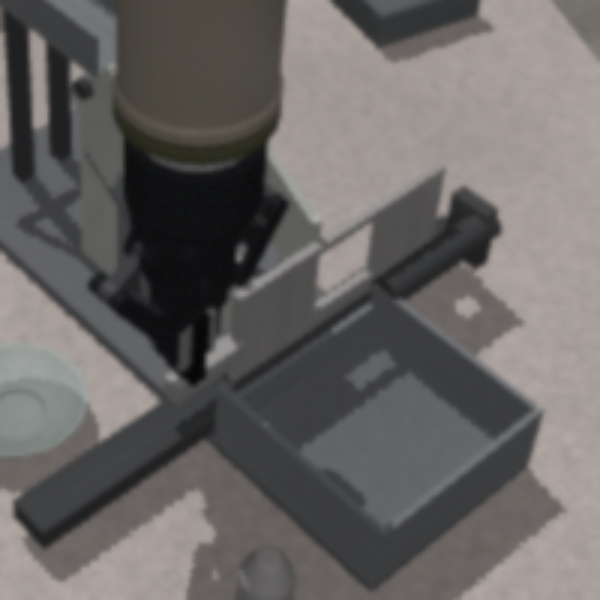

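The tab is gripped at 12.1 mm and the gate is still shut with the window to the right of the chute. The pan is empty. Pulling 54 mm along tool −y.

Emit:
{"op": "jog_arm", "data": {"rows": [[[0, -8, 0], [0, 0, 0]], [[0, -16, 0], [0, 0, 0]], [[0, -24, 0], [0, 0, 0]], [[0, -32, 0], [0, 0, 0]], [[0, -40, 0], [0, 0, 0]], [[0, -48, 0], [0, 0, 0]], [[0, -54, 0], [0, 0, 0]], [[0, -54, 0], [0, 0, 0]], [[0, -54, 0], [0, 0, 0]]]}}

```text
time: 12.3
tool_pos: [476.8, -143.8, 83.3]
tcp_rot: [179.8, 0.1, 114.5]
ft_force: [9.0, 5.4, 3.6]
finger_gap: 11.6
grip_force: 59.6
```

```bash
python3 go.py 476.4 -144 83 114.5;  python3 - <<'E'
from h import *
p,d=r.snapshot("side");q,e=r.snapshot("top")
cv2.imwrite("pics/f.png",np.hstack([cv2.resize(p[170:370,240:440],(400,400)),cv2.resize(q[90:240,280:430],(400,400))]))
E
```

```text
12.3 [ 476.8 -143.8   83.3] [1.7978e+02 9.0000e-02 1.1454e+02] F [9.  5.4 3.6] gap 11.6 59.59758996963501
shift [-0.  -0.5  0.3] turn [0.0038 0.0016 0.0007] j [-2.280e+01 -1.400e+00  1.105e+02  1.000e-01  7.070e+01 -4.730e+01]
```

View pics/f.png

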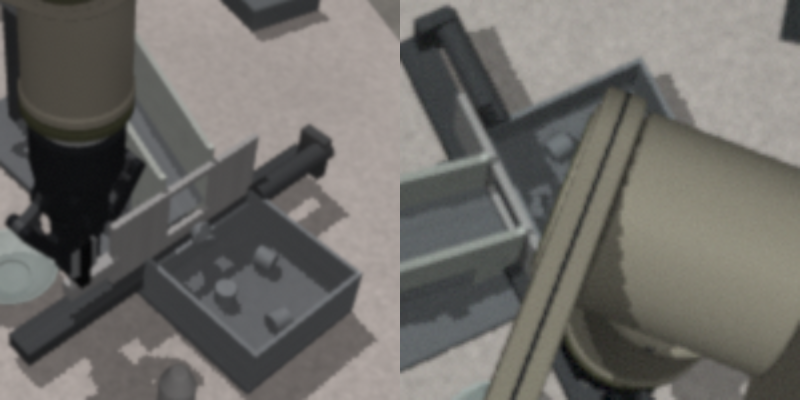

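The spring force is 10.5 N, which matches half travel. The pan holds slugs at about (265,257), (228,290) and (278,320) in the left crop, with a possible one at (203,232) still arriving at the window. I'll hold for a second and check again.

Emit:
{"op": "jog_arm", "data": {"rows": [[[0, -0.3, 0], [0, 0, 0]], [[0, -0.3, 0], [0, 0, 0]], [[0, -0.3, 0], [0, 0, 0]], [[0, -0.3, 0], [0, 0, 0]], [[0, -0.3, 0], [0, 0, 0]], [[0, -0.3, 0], [0, 0, 0]], [[0, -0.3, 0], [0, 0, 0]], [[0, -0.3, 0], [0, 0, 0]], [[0, -0.3, 0], [0, 0, 0]], [[0, -0.3, 0], [0, 0, 0]]]}}

```text
time: 13.4
tool_pos: [476.7, -143.8, 83.3]
tcp_rot: [179.8, 0.1, 114.6]
ft_force: [8.4, 4.7, 3.7]
finger_gap: 11.6
grip_force: 59.6
```

```bash
python3 go.py 476.4 -144 83 114.5;  python3 - <<'E'
from h import *
p,d=r.snapshot("side");q,e=r.snapshot("top")
a=np.clip(p[255:355,300:433].astype(int)*2,0,255).astype(np.uint8)
cv2.imwrite("pics/g.png",cv2.resize(a,(798,600),interpolation=cv2.INTER_CUBIC))
E
```

```text
13.4 [ 476.7 -143.8   83.3] [1.7978e+02 9.0000e-02 1.1456e+02] F [8.4 4.7 3.7] gap 11.6 59.56021249294281
shift [-0.  -0.4  0.3] turn [0.0039 0.0016 0.001 ] j [-2.280e+01 -1.400e+00  1.105e+02  1.000e-01  7.070e+01 -4.740e+01]
```

View pics/g.png

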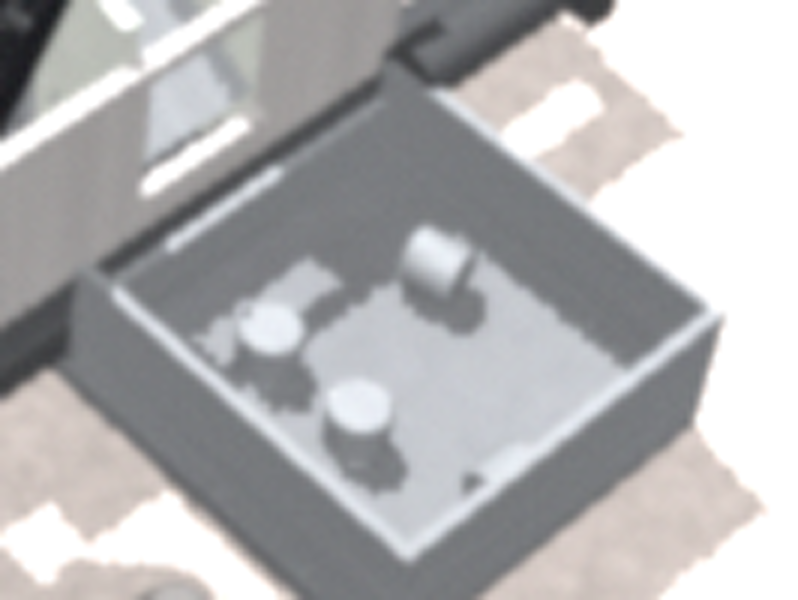

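All four slugs are in the pan: (435,260), (270,330), (358,415), and one partly hidden by the near wall at (505,465). The window and chute are clear, and the gate is held 53.6 mm open.

```bash
python3 -c "
from bench import r
print(r.hand_in())"
```

```text
the job is handed in; nothing more can be done
None
```

The job is handed in: all four slugs are in the catch pan, the tray is back down flat, and the gripper is still holding the gate at half travel (about 53.6 mm measured against 54 mm).

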